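# Release the sample pot from its screw clamp

### The job

Free the pot from the clamp: unscrew the two-armed hand nut anticlockwise by pushing its arm round until it is free of the thread (just over one turn), then lift it off and stand it upright, knob up, inside the empty tray. Then swing the red clamp bar aside towards the blue disc's side, a good quarter turn, so that it is well clear of the pot, and only then push the pot along between the rails, without lifting it, until it covers the blue disc. Do not knock over or shift the beaker or the vial.

Things in the scene. Friction and masses are not known exactly. Their poses are not given: they have to be found in the camera images.
- pot_clamp: Fixed clamp on an aluminium plate 10 mm thick (x -100..70, y -180..55 mm in its frame), turned -23 to +3 degrees about vertical. Origin: on the worktop, under the middle of the pot's starting place. The pot slides out along its -y axis to the blue disc. Threaded stud at x = -58 mm, hinge post (18 mm thick, 72 mm high) at x = +52 mm.
- rail_stop (a point): Middle of the top of the low stop behind the pot, 18 mm above the worktop, at y = +41 mm of the clamp (8 mm thick). Two rails of the same height, 75 mm apart inside, 6 mm thick, run from it along the clamp's y to y = -165 mm. Above 18 mm there is nothing behind the pot.
- stud_top (a point): Centre of the stud's top, 107 mm above the worktop. Coarse right-hand two-start thread, 40 mm across, 20 mm rise a turn: turned anticlockwise from above, the nut climbs and is free after about 0.95 turn (19 mm up); before that it cannot be pulled off. Stop between 1 and 1.25 turns: pushed much further it topples off the stud.
- bar_nut: Loose two-armed hand nut, 0.32 kg, screwed down, underside 62.5 mm above the worktop on the clamp bar. Origin: centre of its underside, z up its axis. Black hub 58 mm across, 53 mm high, open below (bore 46 mm deep). Two steel arms 13 mm thick along its +y and -y, 34 mm above the underside, with 18 mm end balls, reach 85 mm out. A few newton on an arm turn it; it stays where left.
- nut_knob (a point): Middle of the nut's knurled black knob, the place to grip: 38 mm diameter, from 53 to 72 mm above the nut's underside, on its axis. This point is 62 mm above the underside.
- tray: Grey-blue shallow plastic tray 120 (its x) x 200 (its y) x 22 mm, loose, 0.3 kg, walls and floor 2 mm thick. Origin: centre of its underside. The nut stands on its floor; the nut's arms pass above its walls.
- clamp_bar (a joint): Angle of the red clamp bar about the vertical hinge post: 0 = over the pot, its open slot round the stud; grows to a stop at 1.75 rad as the nose swings to the clamp's -y side (anticlockwise from above). Stays where left; a few newton at the nose move it. 10 mm thick, underside 52.5 mm above the worktop; a tab hanging down to 35 mm blocks the pot on its -y side until the bar is swung.
- bar_hinge (a point): Point on the hinge axis of the clamp bar, at the bar's mid height (57.5 mm above the worktop).
- bar_nose (a point): Point on the bar's free nose, at mid height, 165 mm from the hinge axis along the bar's middle line. The nose is a plain tongue 24 mm wide from 142 to 174 mm from the hinge, beyond the stud; push it on its side face. Beneath it is only the base plate or the worktop.
- sample_pot: Round closed pot, grey and white with blue bands, 69 mm diameter, 41 mm high, 0.18 kg, loose, standing on the base plate (10 mm above the worktop) under the clamp bar. Origin: centre of its underside.
- landing (a point): Centre of the blue disc (72 mm diameter) on the base plate, where the pot must end, 125 mm from its starting place, 10 mm above the worktop.
- beaker: Bystander: glass beaker 54 mm diameter, 71 mm high, loose. Origin: centre of its underside.
- vial_a: Bystander: green-capped vial 23 mm diameter, 65 mm high, loose. Origin: centre of its underside.

How it is judged:
On the way, in this order (a step that is already met when the one before it is completed fails the run):
1. the hand nut has climbed the thread by turning, still on the stud (z of bar_nut in the frame of pot_clamp between 0.0776 and 0.0956 m and horizontal distance between bar_nut and stud_top below 0.012 m), for 0.1 s.
2. the hand nut stands upright in the tray, released (x of bar_nut in the frame of tray between -0.04 and 0.04 m and y of bar_nut in the frame of tray between -0.08 and 0.08 m and z of bar_nut in the frame of tray between -0.005 and 0.008 m and angle between bar_nut's own z axis and vertical below 0.1 rad and contact force between the fingers and bar_nut below 0.1 N), for 0.2 s.
3. the clamp bar is swung aside by more than 1.4 rad (value of joint clamp_bar above 1.4 rad), for 0.2 s.
4. the pot covers the blue disc (horizontal distance between sample_pot and landing below 0.012 m and angle between sample_pot's own z axis and vertical below 0.1 rad and z of sample_pot in the frame of pot_clamp below 0.015 m), for 0.2 s.
At the end, for the whole second after the job is handed in: The hand nut stands upright (within 0.1 rad) on the tray's floor, its axis within 40 mm (tray x) and 80 mm (tray y) of the tray's centre; the clamp bar is at more than 1.4 rad; the pot stands upright on the base plate, within 12 mm of the blue disc's centre; nut and pot are at rest (all of step 4 and x of bar_nut in the frame of tray between -0.04 and 0.04 m and y of bar_nut in the frame of tray between -0.08 and 0.08 m and z of bar_nut in the frame of tray between -0.005 and 0.008 m and angle between bar_nut's own z axis and vertical below 0.1 rad and value of joint clamp_bar above 1.4 rad and linear speed of each of sample_pot, bar_nut below 0.01 m/s); the robot touches nothing.
It fails at once if the pot is lifted off the plate or tipped (z of sample_pot in the frame of pot_clamp above 0.03 m or angle between sample_pot's own z axis and vertical above 0.4 rad).
It fails at once if the pot is pushed out (more than 20 mm) before the bar is swung clear (distance of sample_pot from where it was at the start of the episode above 0.02 m and value of joint clamp_bar below 1.2 rad).
It fails at once if the beaker or the vial is shifted by more than 30 mm (distance of any of beaker, vial_a from where it was at the start of the episode above 0.03 m).
It also fails if it takes over 72 s, if anything falls off the work surface, if the arm or the gripper's body presses on something with over 40 N, if the wrist force passes 120 N, or if a joint passes its speed limit or range.

### The arm

A 7-joint arm with a two-finger parallel gripper is mounted at the origin on a cart in front of the work surface, level with it; the furniture and walls round the work are solid. World frame = base frame: x ahead of the robot, y to its left, z up, the work surface at z = 0. Lengths are in m, angles in rad, forces in N, time in s.
With the tool pointing down it reaches from about 0.425 to 0.925 m from the base axis. Payload 6.8 kg.
Tool frame: the origin (TCP) lies where the fingers leave the gripper's body, on its centre line; the fingertips stand 73 mm ahead of it and the grasp point (between the pads) lies 54 mm ahead of it; z points along the fingers, y is the line along which they close (so a half turn about z gives the same grasp; the last joint's range is limited). The gripper opens to 85 mm and grips with 20 to 120 N. Pads are 22 mm wide; open, the fingers measure 114 mm over their backs; the gripper's body (76 mm by 85 mm) begins 54 mm behind the grasp point. The pads swing forward as they close: fully open they stand 13 mm farther back than shut.
Start: joints at [-1.398, 0.477, 0.022, 1.555, -0.011, 1.109, -0.083], TCP at [0.187, 0.649, 0.304] pointing down, gripper open.
Joint ranges: [-2.96, 2.96], [-0.34, 2.1], [-1.41, 1.46], [0.24, 2.44], [-1.37, 4.51], [0.17, 1.92], [-2.96, 2.96]. Speed limits (rad/s): [2.39, 2.39, 3.14, 3.14, 3.14, 3.14, 3.14].

### API

Orientations are given as a rotation vector (axis times angle).
In Python, from bench import r gives the robot as it stands.
- The arm moves only by the shell command python3 drive.py [OPENING] [FORCE], which reads ROWS from standard input. ROWS is a JSON list of rows, 1 to 5 of them, each an object with the fields trans (a list: dx, dy, dz in parts of the range, where 1.0 means 0.75 m), turn_vec (a list: a rotation vector rx, ry, rz in parts of the range, where 1.0 means 180 degrees); a field left out counts as zero; each row is the pose to reach, as a shift and turn from the pose commanded when the command began, along the tool's axes at that moment; what a row does not reach only later rows make up. A row lasts 1/10 s, in which the tool goes at most 0.05 m and 0.15 rad, less where a joint would pass 70% of its speed; a pose out of reach is approached as far as the arm can. OPENING is the finger opening in m, set as the command begins (- or left out keeps the last). The fingers move at their own pace and stop on an object; FORCE is the grip in N (left out, the last holds). Time passes only in rows, so rows that do not move let the fingers close. It prints the time, the measured TCP pose, the force, the opening and the grip force at its end. A shift or turn number past 1, either way, is cut back to 1. Input that does not fit is refused with a message, and nothing moves.
- r.get_obs(): the state, without advancing time (a new reading comes with each control period).
- r.grab_frame(name): name is "side" or "top"; returns (picture, depth): 480x640x3 uint8, blue, green, red; 480x640 float32, m along the optical axis (not along the pixel's ray), 0 where there is no reading.
- r.camera_info(name): a dict with "camera_matrix" (3x3 intrinsics, pixels), "R" (3x3) and "t" (3): a world point X has camera coordinates R X + t. Camera axes: x right, y down, z forward; pixel columns grow to the right and rows downward; lengths in m; the calibration is good to about 2 mm. A picture is of the moment at which its call begins. camera_info takes no time and is no camera call.
- r.hand_in(): hands the job in; it is judged then, once.
The state is a dict: "clock": time; "joints": joint angles; "qvel": joint speeds; "tau": joint torques, N m; "tcp_pos": TCP position; "orientation": TCP orientation; "contact_force": force on the tool from outside, world axes, zero at the start; "moment": the same for the moment, N m; "grip_width": finger opening in m; "gripper_force": force on a finger pad.
Only numpy, scipy, OpenCV 4.12 (cv2) and the standard library are available. Lean on these libraries where they do the work, as an engineer would, in place of code of your own. Each camera call takes 0.05 s, during which the arm holds its last target. There are 200 camera calls.

## Working session

There is one attempt and no reset: what is moved stays moved. The work goes in short steps, Python scripts to look and compute and a shell command to move; the robot and the scene stay as the last step left them, time stands still between calls to the robot, and variables do not carry over. Pictures are saved under pics/ and viewed, at most 10 in all, crops included, and the job is handed in when it is done.

```bash
ls; mkdir -p pics; python3 - <<'E'
from bench import r
import cv2,numpy as np
o=r.get_obs(); print({k:np.round(v,3) for k,v in o.items()})
for n in("side","top"):
    im,d=r.grab_frame(n); cv2.imwrite(f"pics/{n}0.png",im); np.save(f"pics/{n}0.npy",d)
    c=r.camera_info(n); print(n,c, (d>0).mean())
E
```

```text
bench.py
drive.py
pics
{'clock': np.float64(0.0), 'joints': array([-1.398,  0.478,  0.022,  1.556, -0.012,  1.109, -0.083]), 'qvel': array([-0.002,  0.002,  0.001,  0.001,  0.   , -0.002, -0.   ]), 'tau': array([-1.0000e-03, -5.9645e+01,  1.6070e+00, -2.8120e+01,  1.2000e-02,
        9.0000e-03,  0.0000e+00]), 'tcp_pos': array([0.187, 0.648, 0.303]), 'orientation': array([-4.400e-01, -3.111e+00,  3.000e-03]), 'contact_force': array([ 0.82 , -0.116, -0.445]), 'moment': array([-0.003,  0.042,  0.004]), 'gripper_force': np.float64(0.0), 'grip_width': np.float64(0.085)}
side {'camera_matrix': array([[517.19021766,   0.        , 318.38850394],
       [  0.        , 517.19021766, 240.02220047],
       [  0.        ,   0.        ,   1.        ]]), 'R': array([[ 8.79736222e-01,  4.75462070e-01,  3.50013468e-06],
       [ 4.11882985e-01, -7.62093668e-01, -4.99565459e-01],
       [-2.37521760e-01,  4.39487271e-01, -8.66276141e-01]]), 't': array([-0.42312087, -0.19153707,  1.53620209])} 0.9960774739583333
top {'camera_matrix': array([[565.15454258,   0.        , 318.30470512],
       [  0.        , 565.15454258, 233.6819215 ],
       [  0.        ,   0.        ,   1.        ]]), 'R': array([[ 0.02624703, -0.99917475,  0.03099848],
       [-0.98389692, -0.03130513, -0.17597399],
       [ 0.17679918, -0.02588051, -0.98390663]]), 't': array([-0.09324708,  0.51762048,  1.27376283])} 0.9959375
```

View pics/side0.png

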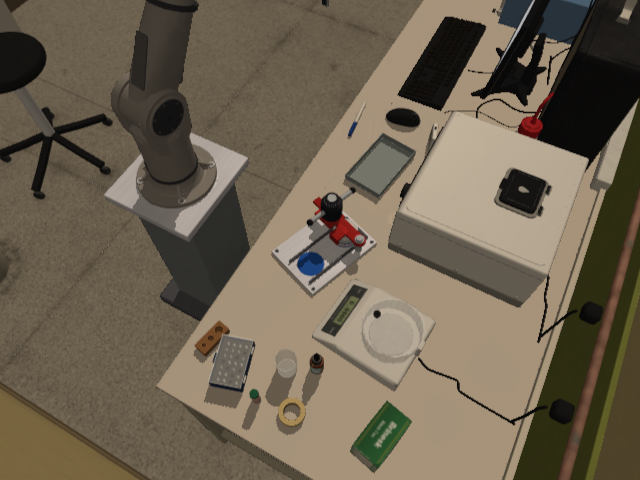

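View pics/top0.png

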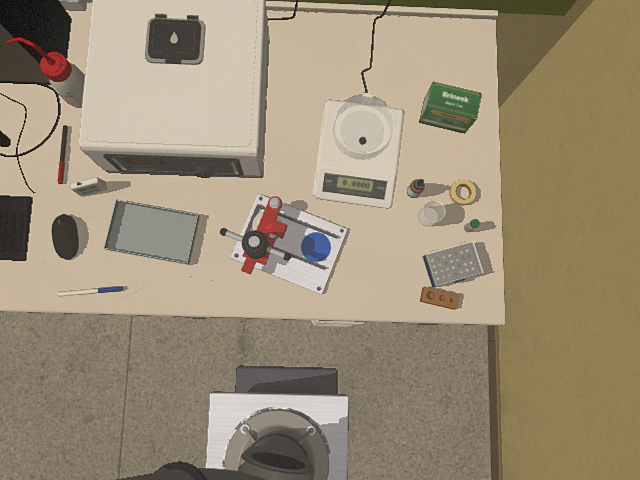

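The side view shows the clamp at about (325,245), with the nut at (331,205), the tray at (380,165), the beaker at (286,363) and the vial at (255,396). The top view shows the nut at (255,243), its arm balls near (223,232) and (288,255), the disc at (316,248), the hinge at (275,202) and the tray at (153,232).

```bash
cat > h.py <<'E'
import numpy as np,cv2
from bench import r
def ray(n,uv):
    c=r.camera_info(n);R=np.array(c["R"]);t=np.array(c["t"]);K=c["camera_matrix"]
    d=R.T@np.linalg.solve(K,[uv[0],uv[1],1.]); return -R.T@t,d
def onz(n,uv,z):
    o,d=ray(n,uv); return o+d*(z-o[2])/d[2]
def two(a,b):
    """closest point of rays side a, top b, and gap"""
    o1,d1=ray("side",a);o2,d2=ray("top",b)
    s=np.linalg.lstsq(np.c_[d1,-d2],o2-o1,rcond=None)[0]
    p,q=o1+s[0]*d1,o2+s[1]*d2; return (p+q)/2,np.linalg.norm(p-q)
def cloud(n,dep):
    c=r.camera_info(n);R=np.array(c["R"]);t=np.array(c["t"]);K=c["camera_matrix"]
    v,u=np.mgrid[:480,:640]; P=np.stack([(u-K[0,2])/K[0,0]*dep,(v-K[1,2])/K[1,1]*dep,dep],-1)
    return (P-t)@R
def blobs(m,amin=15):
    k,l,s,c=cv2.connectedComponentsWithStats(m.astype(np.uint8))
    return [(s[i,4],np.round(c[i],1)) for i in range(1,k) if s[i,4]>=amin]
E
python3 - <<'E'
from h import *
np.set_printoptions(precision=4,suppress=True)
S={}
for n,box in(("side",(270,180,390,300)),("top",(210,185,360,300))):
    im=cv2.imread(f"pics/{n}0.png");d=np.load(f"pics/{n}0.npy");P=cloud(n,d)
    x0,y0,x1,y1=box
    hsv=cv2.cvtColor(im,cv2.COLOR_BGR2HSV);reg=np.zeros(d.shape,bool);reg[y0:y1,x0:x1]=1
    blue=reg&(hsv[...,0]>95)&(hsv[...,0]<125)&(hsv[...,1]>150)
    b=max(blobs(blue),key=lambda a:a[0]);print(n,"disc",b,onz(n,b[1],.010))
    Z=P[...,2]
    knob=reg&(Z>.125)&(Z<.15); 
    print("knob",blobs(knob),np.median(P[knob],0),P[knob].min(0),P[knob].max(0))
    arm=reg&(Z>.09)&(Z<.112); print("arm",blobs(arm,5),P[arm].mean(0))
    red=reg&((hsv[...,0]<8)|(hsv[...,0]>172))&(hsv[...,1]>130)
    print("red",blobs(red), np.percentile(P[red][:,2],[5,50,95]))
    cv2.imwrite(f"pics/{n}_c.png",cv2.resize(im[y0:y1,x0:x1],None,fx=4,fy=4,interpolation=cv2.INTER_CUBIC))
a=cv2.imread("pics/side_c.png");b=cv2.imread("pics/top_c.png")
b=cv2.resize(b,(480,368));a=cv2.resize(a,(320,320))
C=np.zeros((368,800,3),np.uint8);C[:320,:320]=a;C[:,320:]=b;cv2.imwrite("pics/crop1.png",C)
# tray & bystanders
im=cv2.imread("pics/top0.png");P=cloud("top",np.load("pics/top0.npy"));hsv=cv2.cvtColor(im,cv2.COLOR_BGR2HSV)
print("tray px",im[232,153],hsv[232,153],P[232,153]); 
for uv in((431,213),(472,226)): print(P[uv[1],uv[0]])
E
```

```text
side disc (np.int32(459), array([310.2, 263.5])) [ 0.4952 -0.0723  0.01  ]
knob [(np.int32(180), array([331.6, 199.6]))] [0.4873 0.0608 0.1349] [ 0.4663 -0.1185  0.1251] [0.7263 0.0808 0.1423]
arm [(np.int32(90), array([347.8, 193.8])), (np.int32(201), array([323.2, 215.7]))] [0.4894 0.0537 0.1021]
red [(np.int32(79), array([317.5, 203.9])), (np.int32(581), array([341.9, 230.1]))] [0.0538 0.0632 0.0681]
top disc (np.int32(17), array([315.3, 234.1])) [ 0.5256 -0.072   0.01  ]
knob [(np.int32(261), array([253.9, 241.5]))] [0.4826 0.0631 0.1357] [0.4632 0.0437 0.125 ] [0.5017 0.0828 0.1426]
arm [(np.int32(145), array([230.5, 234.1])), (np.int32(188), array([275.1, 252.5]))] [0.4816 0.0623 0.1037]
red [(np.int32(548), array([271. , 221.6])), (np.int32(31), array([270.4, 241.3])), (np.int32(233), array([251.8, 262.6]))] [0.0599 0.0642 0.0687]
tray px [138 148 144] [ 42  17 148] [0.5198 0.3172 0.0018]
[ 0.5882 -0.3539  0.0032]
[ 0.5474 -0.4369  0.0608]
```

View pics/crop1.png

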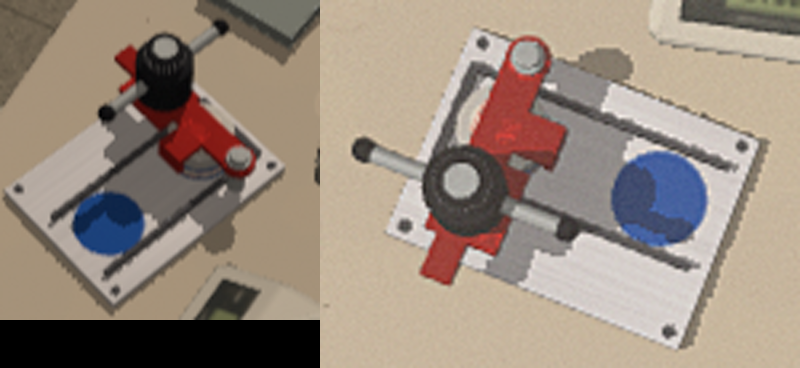

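The crop shows the silver-topped knob at top (254,241) / side (332,198), hinge cap at top (275,202) / side (359,239), and disc at top (316,247). The arm runs from the ball at upper left to the ball at lower right, and the bar's nose points towards the robot.

```bash
python3 - <<'E'
from h import *
np.set_printoptions(precision=4,suppress=True)
def near(m,uv,rad):
    g=np.zeros(m.shape,np.uint8);cv2.circle(g,uv,rad,1,-1);b=blobs(m&(g>0),6);return max(b,key=lambda a:a[0])
seed={"side":dict(cap=(332,198),hinge=(359,239),disc=(310,263),b1=(352,190),b2=(310,222)),
"top":dict(cap=(254,241),hinge=(275,202),disc=(316,247),b1=(223,232),b2=(288,256))}
out={}
for n in seed:
    im=cv2.imread(f"pics/{n}0.png");h=cv2.cvtColor(im,cv2.COLOR_BGR2HSV);H,S,V=[h[...,i].astype(int) for i in range(3)]
    P=cloud(n,np.load(f"pics/{n}0.npy"))
    M=dict(cap=((V>110)&(S<60),9),hinge=((V>110)&(S<70),8),disc=((H>95)&(H<128)&(S>100),26),b1=(V<70,7),b2=(V<70,7))
    for k,(m,rad) in M.items():
        a,c=near(m,seed[n][k],rad);out[n,k]=c;print(n,k,a,c)
    np.save(f"pics/P_{n}",P)
pt={}
for k in seed["top"]:
    p,g=two(out["side",k],out["top",k]);pt[k]=p;print(k,p,"gap %.4f"%g)
for n in seed: print(n,"cap@.1345",onz(n,out[n,"cap"],.1345),"disc@.01",onz(n,out[n,"disc"],.01),"hinge@.072",onz(n,out[n,"hinge"],.072))
stud=np.mean([onz(n,out[n,"cap"],.1345) for n in seed],0)[:2];disc=np.mean([onz(n,out[n,"disc"],.01) for n in seed],0)[:2];hin=np.mean([onz(n,out[n,"hinge"],.072) for n in seed],0)[:2]
ang=lambda v:np.arctan2(v[1],v[0])
v=stud-disc;print("len",np.linalg.norm(v),137.8);print("yaw disc-stud",np.degrees(ang(v)-ang([-58,125])))
w=hin-stud;print("len",np.linalg.norm(w),"yaw hinge-stud",np.degrees(ang(w)))
b=pt["b1"]-pt["b2"];print("arm dir deg",np.degrees(ang(b)),np.linalg.norm(b))
# tray: rim points by depth
P=np.load("pics/P_top.npy");reg=np.zeros(P.shape[:2],bool);reg[190:275,95:215]=1
Z=P[...,2]
m=reg&(Z>.012)&(Z<.035);k=blobs(m);print("tray rim",k)
q=P[m&(P[...,1]>.2)&(P[...,1]<.45)][:,:2]*1000
rect=cv2.minAreaRect(q.astype(np.float32));print(rect)
P2=np.load("pics/P_side.npy");m=(P2[...,2]>.012)&(P2[...,2]<.035)&(P2[...,1]>.2)&(P2[...,1]<.45)&(P2[...,0]>.4)&(P2[...,0]<.64)
print(cv2.minAreaRect((P2[m][:,:2]*1000).astype(np.float32)), m.sum())
E
```

```text
side cap 55 [331.6 197.5]
side hinge 43 [359.7 238.1]
side disc 487 [310.3 263.4]
side b1 25 [352.6 189.3]
side b2 32 [309.7 222.4]
top cap 100 [253.7 241. ]
top hinge 85 [274.5 202.4]
top disc 593 [316.  246.5]
top b1 29 [222.8 231.4]
top b2 36 [287. 256.]
cap [0.4841 0.0641 0.1366] gap 0.0016
hinge [0.5875 0.0266 0.0696] gap 0.0027
disc [ 0.4956 -0.0739  0.0131] gap 0.0016
b1 [0.51   0.1374 0.0996] gap 0.0022
b2 [ 0.4589 -0.008   0.098 ] gap 0.0015
side cap@.1345 [0.484  0.066  0.1345] disc@.01 [ 0.4953 -0.0719  0.01  ] hinge@.072 [0.5889 0.0263 0.072 ]
top cap@.1345 [0.4839 0.0637 0.1345] disc@.01 [ 0.4955 -0.0745  0.01  ] hinge@.072 [0.5859 0.0256 0.072 ]
len 0.1385408619492975 137.8
yaw disc-stud -20.15065167799987
len 0.11050805103713175 yaw hinge-stud -20.615817375598837
arm dir deg 70.63076323078494 0.15406266197133864
tray rim [(np.int32(477), array([148. , 229.6]))]
((522.8584594726562, 335.44085693359375), (261.1694030761719, 133.2140655517578), 77.452880859375)
((536.517578125, 335.71063232421875), (249.77964782714844, 149.38592529296875), 80.98252868652344) 439
```

Measured heights match the text (knob top 0.137, balls 0.098, disc 0.013). Stud is at (0.484, 0.065), clamp yaw −20.3°, arm direction 70.6°. Next I need the tray and a helper that works out the move to a target.

```bash
cat >> h.py <<'E'
from scipy.spatial.transform import Rotation as Ro
def to(p,yaw=None,z=None):
    """print the shift (tool axes) and turn about tool z to take TCP to world p with tool y at yaw deg"""
    o=r.get_obs();R=Ro.from_rotvec(o["orientation"]).as_matrix()
    cur=np.degrees(np.arctan2(R[1,1],R[0,1]))
    s="t=%.1f pos %s yaw %.1f j7 %.2f shift %s"%(o["clock"],np.round(o["tcp_pos"],4),cur,o["joints"][6],np.round(R.T@(np.array(p)-o["tcp_pos"]),4))
    if yaw is not None:
        T=np.array([[-np.sin(np.radians(yaw))*-1*-1*-1,0,0]]) if 0 else None
        y=np.array([np.cos(np.radians(yaw)),np.sin(np.radians(yaw)),0]);zz=np.array([0,0,-1.]);x=np.cross(y,zz)
        s+=" turn %s"%np.round((Ro.from_matrix(R.T@np.c_[x,y,zz])).as_rotvec(),3)
    print(s)
E
sed -i '/if 0 else None/d' h.py
python3 - <<'E'
from h import *
np.set_printoptions(precision=4,suppress=True)
for n,(x0,y0,x1,y1),seed in(("top",(95,190,215,275),(153,232)),("side",(340,128,420,200),(380,165))):
    im=cv2.imread(f"pics/{n}0.png");h=cv2.cvtColor(im,cv2.COLOR_BGR2HSV)
    reg=np.zeros(im.shape[:2],bool);reg[y0:y1,x0:x1]=1
    tb=cv2.cvtColor(im,cv2.COLOR_BGR2LAB).astype(int)
    m=(reg&(tb[...,2]<134)).astype(np.uint8); m=cv2.morphologyEx(m,cv2.MORPH_OPEN,np.ones((3,3)))
    k,l,s,c=cv2.connectedComponentsWithStats(m);i=l[seed[1],seed[0]];print(n,im[seed[1],seed[0]],tb[seed[1],seed[0]],i,s[i],c[i])
    ct=max(cv2.findContours((l==i).astype(np.uint8),0,1)[0],key=cv2.contourArea);q=cv2.approxPolyDP(ct,6,True)[:,0];print(q.tolist())
    W=np.array([onz(n,a,.015)[:2]*1000 for a in ct[:,0]],np.float32);print(cv2.minAreaRect(W))
to((.484,.065,.303),45.6-180)
E
```

```text
top [138 148 144] [155 125 133] 1 [ 105  200   94   64 3174] [150.7962 229.5933]
[[116, 200], [106, 249], [146, 256], [139, 247], [152, 246], [162, 234], [155, 232], [166, 228], [163, 247], [173, 247], [173, 238], [176, 251], [184, 251], [176, 259], [189, 263], [196, 214]]
((518.8472900390625, 316.66229248046875), (205.23519897460938, 121.49528503417969), 81.580322265625)
side [105 116 116] [124 126 134] 0 [     0      0    640    480 306348] [319.335  239.7158]
[[0, 0], [0, 479], [639, 479], [639, 0]]
((381.2097473144531, 193.28125), (2376.05712890625, 1623.46240234375), 28.389728546142578)
t=0.1 pos [0.187  0.6482 0.303 ] yaw 73.9 j7 -0.08 shift [-0.447  -0.478   0.0009] turn [-0.001 -0.002 -2.647]
```

The manual's scale: shifts go in shares of 0.75 m and turns go in shares of 180 degrees. Converting my numbers, -0.16 m is -0.2133, -0.032 m is -0.0427.

```bash

echo '[{"trans": [-0.04, -0.0427, 0]}, {"trans": [-0.08, -0.0853, 0]}, {"trans": [-0.12, -0.128, 0]}, {"trans": [-0.16, -0.1707, 0]}, {"trans": [-0.2, -0.2133, 0]}]' | python3 drive.py 0.08
echo '[{"trans": [-0.04, -0.0427, 0]}, {"trans": [-0.08, -0.0853, 0]}, {"trans": [-0.12, -0.128, 0]}, {"trans": [-0.16, -0.1707, 0]}, {"trans": [-0.2, -0.2133, 0]}]' | python3 drive.py
echo '[{"trans": [-0.04, -0.0427, 0]}, {"trans": [-0.08, -0.0853, 0]}, {"trans": [-0.12, -0.128, 0]}, {"trans": [-0.16, -0.1707, 0]}, {"trans": [-0.196, -0.2107, 0]}]' | python3 drive.py
echo '[{"trans": [0, 0, 0.0133], "turn_vec": [0, 0, 0.0446]}, {"trans": [0, 0, 0.0267], "turn_vec": [0, 0, 0.0891]}, {"trans": [0, 0, 0.04], "turn_vec": [0, 0, 0.1337]}, {"trans": [0, 0, 0.0533], "turn_vec": [0, 0, 0.1783]}, {"trans": [0, 0, 0.0667], "turn_vec": [0, 0, 0.2228]}]' | python3 drive.py
python3 -c "
from h import *
to((.484,.065,.2),-139.4)"
```

```text
clock: 0.6
tcp_pos: [0.2874, 0.4514, 0.3036]
orientation: [-0.44, -3.111, 0.001]
contact_force: [0.6, 0.8, 0.6]
grip_width: 0.08
gripper_force: 0.0
clock: 1.1
tcp_pos: [0.387, 0.2561, 0.3038]
orientation: [-0.439, -3.111, 0.0]
contact_force: [0.6, -0.1, 0.6]
grip_width: 0.0795
gripper_force: 0.0
clock: 1.6
tcp_pos: [0.4845, 0.0634, 0.3039]
orientation: [0.44, 3.111, -0.0]
contact_force: [1.1, 0.1, 0.0]
grip_width: 0.0799
gripper_force: 0.0
clock: 2.1
tcp_pos: [0.4838, 0.0653, 0.2533]
orientation: [-1.488, -2.767, 0.001]
contact_force: [0.9, 0.6, -1.1]
grip_width: 0.0803
gripper_force: 0.0
t=2.1 pos [0.4838 0.0653 0.2533] yaw 33.5 j7 0.47 shift [-0.0004  0.      0.0533] turn [-0.000e+00  1.000e-03  3.017e+00]
```

Converted, 0.75 rad is 0.2387.

```bash

for i in 1 2; do echo '[{"turn_vec": [0, 0, 0.0477]}, {"turn_vec": [0, 0, 0.0955]}, {"turn_vec": [0, 0, 0.1432]}, {"turn_vec": [0, 0, 0.191]}, {"turn_vec": [0, 0, 0.2387]}]' | python3 drive.py | head -1; done
echo '[{"trans": [0, 0, 0.0133], "turn_vec": [0, 0, 0.0477]}, {"trans": [0, 0, 0.0267], "turn_vec": [0, 0, 0.0955]}, {"trans": [0, 0, 0.04], "turn_vec": [0, 0, 0.1432]}, {"trans": [0, 0, 0.0533], "turn_vec": [0, 0, 0.191]}, {"trans": [0, 0, 0.0667], "turn_vec": [0, 0, 0.2387]}]' | python3 drive.py
echo '[{"trans": [0, 0, 0.0133], "turn_vec": [0, 0, 0.0477]}, {"trans": [0, 0, 0.0267], "turn_vec": [0, 0, 0.0955]}, {"trans": [0, 0, 0.04], "turn_vec": [0, 0, 0.1432]}, {"trans": [0, 0, 0.0467], "turn_vec": [0, 0, 0.191]}, {"trans": [0, 0, 0.0467], "turn_vec": [0, 0, 0.2387]}]' | python3 drive.py
python3 -c "
from h import *
to((.484,.065,.146),-139.4)"
```

```text
clock: 2.6
clock: 3.1
clock: 3.6
tcp_pos: [0.4838, 0.0655, 0.2034]
orientation: [3.138, -0.149, -0.001]
contact_force: [-0.4, 0.3, -0.9]
grip_width: 0.0803
gripper_force: 0.0
clock: 4.1
tcp_pos: [0.4835, 0.0655, 0.1681]
orientation: [2.864, -1.288, -0.002]
contact_force: [-0.1, -0.5, 0.8]
grip_width: 0.0798
gripper_force: 0.0
t=4.1 pos [0.4835 0.0655 0.1681] yaw -138.4 j7 -1.96 shift [ 0.0007 -0.0001  0.0221] turn [0.001 0.001 0.017]
```

Converted, 0.022 m is 0.0293, 0.012 m is 0.016.

```bash

echo '[{"trans": [0.0009, 0, 0.016]}, {"trans": [0.0009, 0, 0.0293]}, {"trans": [0.0009, 0, 0.0293]}]' | python3 drive.py | tail -6
echo '[{"turn_vec": [0, 0, -0.0382]}, {"turn_vec": [0, 0, -0.0764]}, {"turn_vec": [0, 0, -0.1146]}, {"turn_vec": [0, 0, -0.1528]}, {"trans": [0, 0, -0.0013], "turn_vec": [0, 0, -0.191]}]' | python3 drive.py
python3 -c "
from h import *
print(r.get_obs()['moment'])
im,d=r.grab_frame('top');cv2.imwrite('pics/t2.png',cv2.resize(im[180:310,170:350],None,fx=4,fy=4))
to((.484,.065,.146))"
```

```text
clock: 4.4
tcp_pos: [0.4836, 0.0649, 0.1454]
orientation: [2.87, -1.275, -0.003]
contact_force: [0.3, -0.3, 0.4]
grip_width: 0.0796
gripper_force: 0.0
clock: 4.9
tcp_pos: [0.4837, 0.0649, 0.1477]
orientation: [-3.12, 0.364, 0.003]
contact_force: [-2.1, 0.9, -0.9]
grip_width: 0.0802
gripper_force: 1.0
[ 0.11404051  0.44371378 -0.06476066]
t=5.0 pos [0.484  0.0647 0.1481] yaw -103.0 j7 -1.45 shift [-0.0001 -0.0003  0.0021]
```

View pics/t2.png

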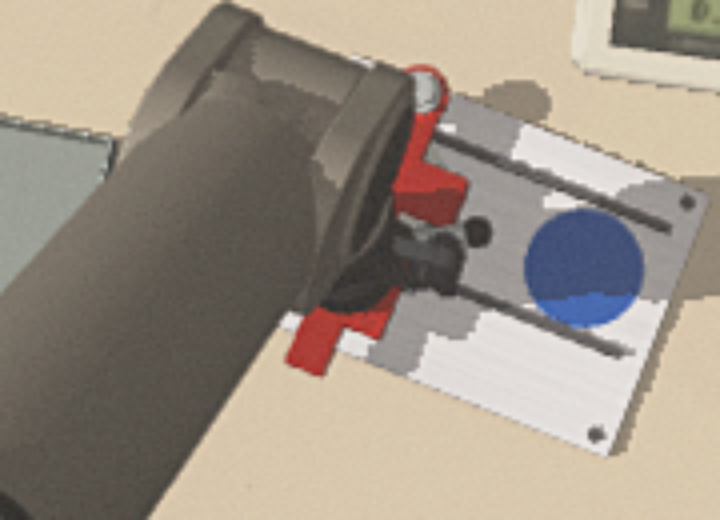

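The picture shows the finger pushing the arm: its ball has moved from (287,256) to about (289,238), roughly 29° round. I'll keep pushing and rising with the thread.

Converted, -0.002 m is -0.0027, -0.0016 m is -0.0021, -0.7 rad is -0.2228.

```bash

for i in 1 2 3 4; do echo '[{"trans": [0, 0, -0.0005], "turn_vec": [0, 0, -0.0446]}, {"trans": [0, 0, -0.0011], "turn_vec": [0, 0, -0.0891]}, {"trans": [0, 0, -0.0016], "turn_vec": [0, 0, -0.1337]}, {"trans": [0, 0, -0.0021], "turn_vec": [0, 0, -0.1783]}, {"trans": [0, 0, -0.0027], "turn_vec": [0, 0, -0.2228]}]' | python3 drive.py | sed -n '2p;4p'; done
python3 -c "
from h import *
im,d=r.grab_frame('top');P=cloud('top',d);Z=P[...,2]
cv2.imwrite('pics/t3.png',cv2.resize(im[180:310,170:350],None,fx=4,fy=4))
to((.484,.065,.2))"
```

```text
tcp_pos: [0.4838, 0.0645, 0.1498]
contact_force: [-1.6, -0.6, -0.3]
tcp_pos: [0.4841, 0.0642, 0.1518]
contact_force: [-1.5, -0.8, 0.8]
tcp_pos: [0.4841, 0.0647, 0.1539]
contact_force: [-1.2, 0.1, 1.3]
tcp_pos: [0.4838, 0.0646, 0.1559]
contact_force: [-2.0, 1.4, 0.8]
t=7.0 pos [0.4842 0.0645 0.156 ] yaw 57.3 j7 0.79 shift [ 0.0004  0.0003 -0.044 ]
```

Converted, -0.036 m is -0.048, -0.024 m is -0.032, 0.18 rad is 0.0573.

```bash

echo '[{"turn_vec": [0, 0, 0.0414]}, {"trans": [0, 0, -0.016], "turn_vec": [0, 0, 0.0477]}, {"trans": [0, 0, -0.032], "turn_vec": [0, 0, 0.0573]}, {"trans": [0, 0, -0.048], "turn_vec": [0, 0, 0.0891]}, {"trans": [0, 0, -0.048], "turn_vec": [0, 0, 0.1337]}]' | python3 drive.py | sed -n '2p;4p'
for i in 1 2 3; do echo '[{"turn_vec": [0, 0, 0.0477]}, {"turn_vec": [0, 0, 0.0955]}, {"turn_vec": [0, 0, 0.1432]}, {"turn_vec": [0, 0, 0.191]}, {"turn_vec": [0, 0, 0.2387]}]' | python3 drive.py| sed -n '2p'; done
echo '[{"turn_vec": [0, 0, 0.0477]}, {"turn_vec": [0, 0, 0.0955]}, {"turn_vec": [0, 0, 0.1432]}, {"turn_vec": [0, 0, 0.191]}, {"trans": [0, 0, 0.008], "turn_vec": [0, 0, 0.2005]}]' | python3 drive.py| sed -n '2p;4p'
python3 -c "
from h import *
im,d=r.grab_frame('side');P=cloud('side',d);Z=P[...,2]
cv2.imwrite('pics/s3.png',cv2.resize(im[160:300,260:400],None,fx=4,fy=4))
to((.484,.065,.156))"
```

```text
tcp_pos: [0.4858, 0.0649, 0.1943]
contact_force: [-0.1, 1.0, -0.2]
tcp_pos: [0.4849, 0.065, 0.1929]
tcp_pos: [0.4849, 0.0651, 0.1928]
tcp_pos: [0.4849, 0.0652, 0.1928]
tcp_pos: [0.4852, 0.0654, 0.1867]
contact_force: [-0.3, -0.1, -0.3]
t=9.6 pos [0.4845 0.0654 0.1855] yaw -132.3 j7 -2.02 shift [-0.0001  0.0007  0.0295]
```

View pics/s3.png

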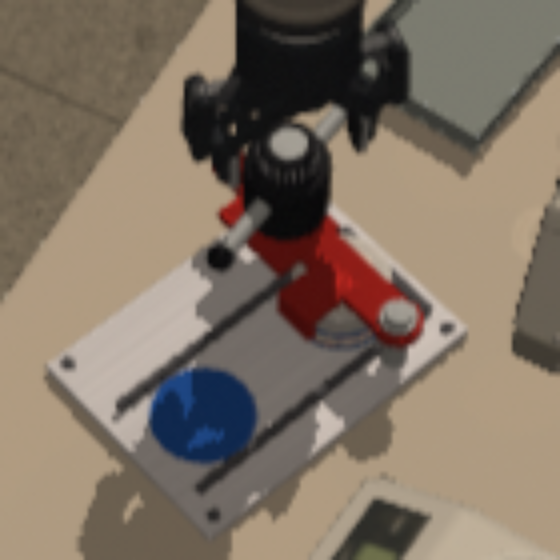

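The picture shows the nut raised on the stud with both fingers clear. The near ball is at about (315,224) in the side image and the cap at (332.5,196). I'll check the turn from those.

```bash
python3 -c "
from h import *
c=onz('side',(332.5,195.8),.145);b=onz('side',(314.8,224.3),.107);print(c,b,np.degrees(np.arctan2(*(b-c)[1::-1])))
c=onz('side',(331.6,197.5),.1345);b=onz('side',(309.7,222.4),.0965);print(c,b,np.degrees(np.arctan2(*(b-c)[1::-1])))"
```

```text
[0.48677192 0.06520954 0.145     ] [ 0.47649301 -0.01107212  0.107     ] -97.67434897360742
[0.484026   0.06598801 0.1345    ] [ 0.45893313 -0.00660934  0.0965    ] -109.06742083285857
```

Converted, 0.029 m is 0.0387, 0.015 m is 0.02.

```bash

echo '[{"trans": [0, 0.0009, 0.02]}, {"trans": [0, 0.0009, 0.0387]}, {"trans": [0, 0.0009, 0.0387]}]' | python3 drive.py | sed -n '2p;4p'
for i in 1 2 3 4 5; do echo '[{"trans": [0, 0, -0.0005], "turn_vec": [0, 0, -0.0477]}, {"trans": [0, 0, -0.0012], "turn_vec": [0, 0, -0.0955]}, {"trans": [0, 0, -0.0017], "turn_vec": [0, 0, -0.1432]}, {"trans": [0, 0, -0.0024], "turn_vec": [0, 0, -0.191]}, {"trans": [0, 0, -0.0029], "turn_vec": [0, 0, -0.2387]}]' | python3 drive.py | sed -n '2p;4p'; done
python3 -c "
from h import *
im,d=r.grab_frame('side');P=cloud('side',d);Z=P[...,2]
cv2.imwrite('pics/s4.png',cv2.resize(im[160:300,260:400],None,fx=4,fy=4))
to((.484,.065,.215))"
```

```text
tcp_pos: [0.483, 0.0644, 0.1555]
contact_force: [0.4, -0.6, -0.6]
tcp_pos: [0.4832, 0.0643, 0.1591]
contact_force: [-1.6, 0.0, -0.5]
tcp_pos: [0.4834, 0.0638, 0.1614]
contact_force: [-1.5, -1.3, -0.4]
tcp_pos: [0.4839, 0.0641, 0.1638]
contact_force: [-0.3, 1.9, 0.6]
tcp_pos: [0.4836, 0.064, 0.1659]
contact_force: [-2.3, 0.7, 2.0]
tcp_pos: [0.4834, 0.0638, 0.168]
contact_force: [-2.2, -0.5, 1.3]
t=12.4 pos [0.4837 0.0637 0.1681] yaw 83.3 j7 1.14 shift [-0.0001  0.0013 -0.0469]
```

View pics/s4.png

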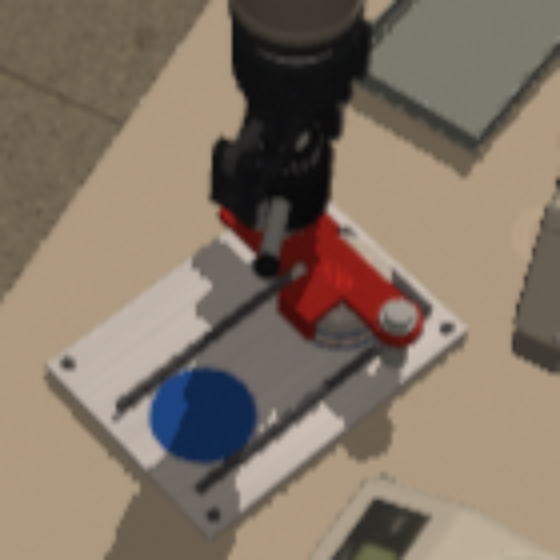

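The nut's arm now points at about (326,226) in the side image, around 395° turned and still on the stud. I'll back off, lift, and measure the knob.

Converted, -0.062 m is -0.0827, -0.047 m is -0.0627, 0.14 rad is 0.0446.

```bash

echo '[{"turn_vec": [0, 0, 0.0414]}, {"trans": [0, 0, -0.0187], "turn_vec": [0, 0, 0.0446]}, {"trans": [0, 0, -0.04], "turn_vec": [0, 0, 0.0446]}, {"trans": [0, 0, -0.0627], "turn_vec": [0, 0, 0.0446]}, {"trans": [0, 0, -0.0827], "turn_vec": [0, 0, 0.0446]}]' | python3 drive.py | sed -n '2p;4p'
echo '[{}, {}]' | python3 drive.py 0.06| sed -n '2p;5p'
python3 -c "
from h import *
im,d=r.grab_frame('side');P=cloud('side',d);h=cv2.cvtColor(im,cv2.COLOR_BGR2HSV)
m=np.zeros(d.shape,bool);m[185:203,322:345]=1
m&=(h[...,2]>110)&(h[...,1]<60)&(P[...,2]<.18)&(P[...,2]>.13)&(abs(P[...,0]-.484)<.03)
b=blobs(m);print(b,np.median(P[m],0))
if b: print(onz('side',max(b,key=lambda a:a[0])[1],.1555))
to((.484,.065,.208))"
```

```text
tcp_pos: [0.4843, 0.0641, 0.231]
contact_force: [-0.6, -1.0, 0.1]
tcp_pos: [0.4841, 0.0642, 0.2299]
grip_width: 0.0601
[(np.int32(39), array([331.2, 192.4]))] [0.48243448 0.06532228 0.15720162]
[0.48216368 0.06634765 0.1555    ]
t=13.2 pos [0.4838 0.0641 0.2294] yaw 74.4 j7 1.01 shift [0.     0.0009 0.0214]
```

Converted, 0.021 m is 0.028, 0.01 m is 0.0133.

```bash

echo '[{"trans": [0, 0, 0.0133]}, {"trans": [0, 0.0013, 0.028]}, {"trans": [0, 0.0013, 0.028]}]' | python3 drive.py | sed -n '2p;4p'
echo '[{}, {}, {}, {}]' | python3 drive.py 0.02 60
echo '[{"trans": [0, 0, -0.0133]}, {"trans": [0, 0, -0.0333]}, {"trans": [0, 0, -0.06]}, {"trans": [0, 0, -0.0867]}, {"trans": [0, 0, -0.1133]}]' | python3 drive.py
python3 -c "
from h import *
im,d=r.grab_frame('side')
cv2.imwrite('pics/s5.png',cv2.resize(im[120:300,260:440],None,fx=3,fy=3))
to((.519,.317,.26),81.6)"
```

```text
tcp_pos: [0.4829, 0.0652, 0.2064]
contact_force: [-0.7, -0.1, 0.2]
clock: 13.85
tcp_pos: [0.4839, 0.0643, 0.2091]
orientation: [-0.425, -3.112, 0.002]
contact_force: [-2.7, -4.4, 4.7]
grip_width: 0.0361
gripper_force: 60.9
clock: 14.35
tcp_pos: [0.4843, 0.0659, 0.295]
orientation: [0.423, 3.113, 0.001]
contact_force: [0.5, -0.4, -3.2]
grip_width: 0.0358
gripper_force: 61.3
t=14.4 pos [0.4859 0.0662 0.2983] yaw 74.5 j7 1.02 shift [0.0352 0.2504 0.039 ] turn [ 0.003  0.005 -0.124]
```

View pics/s5.png

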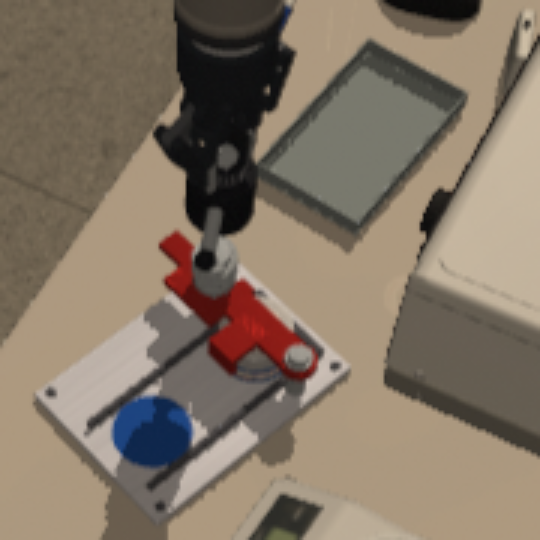

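The nut is lifted clear of the stud and held upright. The tray is empty, with its rim centre at about (381,163) in the side image.

Converted, 0.2 m is 0.2667, 0.155 m is 0.2067.

```bash
python3 -c "
from h import *
print(onz('side',(381,164),.02))"
echo '[{"trans": [0.0053, 0.0333, 0]}, {"trans": [0.0133, 0.0867, 0]}, {"trans": [0.0227, 0.1467, 0]}, {"trans": [0.032, 0.2067, 0]}, {"trans": [0.04, 0.2667, 0]}]' | python3 drive.py | sed -n '2p;4p'
echo '[{"trans": [0.0053, 0.04, 0]}, {"trans": [0.0067, 0.0667, 0.0133]}, {"trans": [0.0067, 0.0667, 0.0467]}, {"trans": [0.0067, 0.0667, 0.0867]}, {"trans": [0.0067, 0.0667, 0.1267]}]' | python3 drive.py | sed -n '2p;4p'
echo '[{"trans": [0, 0, 0.0267]}, {"trans": [0, 0, 0.0467]}, {"trans": [0, 0, 0.06]}, {"trans": [0, 0, 0.0707]}, {"trans": [0, 0, 0.0773]}]' | python3 drive.py | sed -n '2p;4p'
python3 -c "
from h import *
to((.519,.317,.127),81.6)"
```

```text
[0.52242259 0.31350829 0.02      ]
tcp_pos: [0.5087, 0.2682, 0.2936]
contact_force: [0.5, -0.5, -3.7]
tcp_pos: [0.5173, 0.3163, 0.1976]
contact_force: [0.1, 0.1, -3.6]
tcp_pos: [0.5177, 0.3159, 0.1408]
contact_force: [0.2, -1.0, -3.0]
t=15.9 pos [0.5177 0.3159 0.1408] yaw 74.5 j7 0.54 shift [-0.0009  0.0014  0.0138] turn [ 0.001  0.    -0.124]
```

Now the slow final descent, watching the force.

Converted, 0.009 m is 0.012, 0.006 m is 0.008.

```bash

echo '[{"trans": [0, 0, 0.004]}, {"trans": [0, 0, 0.008]}, {"trans": [0, 0, 0.012]}, {"trans": [0, 0, 0.012]}]' | python3 drive.py | sed -n '2p;4p'
echo '[{"trans": [0, 0, 0.0013]}, {"trans": [0, 0, 0.0027]}, {"trans": [0, 0, 0.0027]}]' | python3 drive.py | sed -n '2p;4p'
echo '[{"trans": [0, 0, 0.0013]}, {"trans": [0, 0, 0.0027]}, {"trans": [0, 0, 0.0027]}]' | python3 drive.py | sed -n '2p;4p'
```

```text
tcp_pos: [0.5175, 0.3156, 0.1318]
contact_force: [0.8, -0.1, -4.4]
tcp_pos: [0.5175, 0.3156, 0.1299]
contact_force: [0.5, -0.2, -3.6]
tcp_pos: [0.5176, 0.3156, 0.128]
contact_force: [0.2, -0.6, -2.6]
```

Converted, 0.0015 m is 0.002, 0.001 m is 0.0013.

```bash

echo '[{"trans": [0, 0, 0.0013]}, {"trans": [0, 0, 0.002]}, {"trans": [0, 0, 0.002]}]' | python3 drive.py | sed -n '2p;4p'
echo '[{"trans": [0, 0, 0.0013]}, {"trans": [0, 0, 0.002]}, {"trans": [0, 0, 0.002]}]' | python3 drive.py | sed -n '2p;4p'
```

```text
tcp_pos: [0.5177, 0.3156, 0.1279]
contact_force: [-3.9, -2.6, 11.1]
tcp_pos: [0.5177, 0.3156, 0.1278]
contact_force: [-7.7, -6.2, 22.8]
```

The manual's scale: shifts go in shares of 0.75 m and turns go in shares of 180 degrees. Converting my numbers, -0.0025 m is -0.0033, -0.002 m is -0.0027.

```bash

echo '[{"trans": [0, 0, -0.0027]}, {"trans": [0, 0, -0.0033]}]' | python3 drive.py | sed -n '2p;4p'
echo '[{}, {}, {}]' | python3 drive.py 0.07 | sed -n '2p;4,5p'
echo '[{"trans": [0, 0, -0.0267]}, {"trans": [0, 0, -0.08]}, {"trans": [0, 0, -0.1333]}, {"trans": [0, 0, -0.1733]}]' | python3 drive.py | sed -n '2p;4p'
python3 -c "
from h import *
im,d=r.grab_frame('side')
cv2.imwrite('pics/s6.png',cv2.resize(im[100:280,270:450],None,fx=3,fy=3))
st=np.array([.484,.065]);a=np.radians(-20.3);Rm=np.array([[np.cos(a),-np.sin(a)],[np.sin(a),np.cos(a)]])
C=st-Rm@[-58e-3,0]
f=lambda x,y:np.round(C+Rm@[x,y],4)
print('org',C,'hinge',f(.052,0),'disc',f(0,-.125))
for q in(0,.4,.8,1.2,1.6,1.65):
  # peg centre 155 mm from hinge, 25 mm behind the bar's middle line
  print(q, f(.052-.155*np.cos(q)+.025*np.sin(q)*1, -.155*np.sin(q)+.025*np.cos(q)))
to((*f(-.103,.05),.26),-20.3+180)"
```

```text
tcp_pos: [0.5177, 0.3158, 0.128]
contact_force: [-1.4, -0.1, 1.3]
tcp_pos: [0.5176, 0.3157, 0.1272]
contact_force: [-0.2, 1.1, 0.3]
grip_width: 0.0702
tcp_pos: [0.5179, 0.316, 0.2598]
contact_force: [0.2, 1.1, 0.0]
org [0.53839756 0.04487773] hinge [0.5872 0.0268] disc [ 0.495  -0.0724]
0 [0.4505 0.1041]
0.4 [0.4494 0.038 ]
0.8 [ 0.4702 -0.0299]
1.2 [ 0.5094 -0.0888]
1.6 [ 0.5608 -0.1294]
1.65 [ 0.5678 -0.1328]
t=18.4 pos [0.5197 0.3172 0.2647] yaw 74.5 j7 0.58 shift [ 0.0076 -0.199   0.0032] turn [ 0.002  0.01  -1.488]
```

View pics/s6.png

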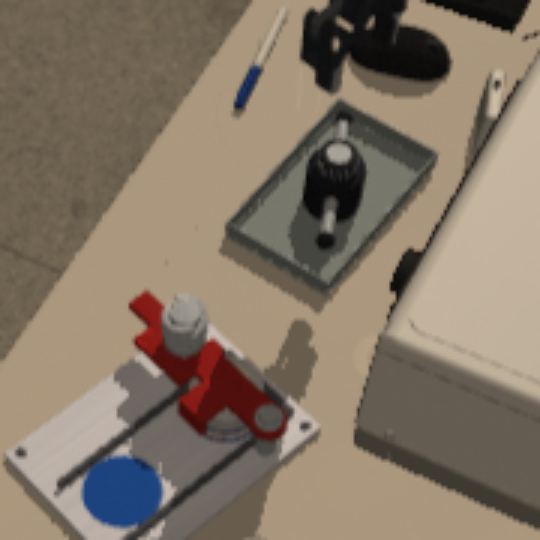

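The nut stands upright near the tray centre at (381,155), with the bar still over the pot. Next I close the fingers and go behind the bar's nose.

Converted, -0.199 m is -0.2653, -0.04 m is -0.0533, 0.084 rad is 0.0267.

```bash

echo '[{"trans": [0.0013, -0.0533, 0], "turn_vec": [0, 0, 0.0064]}, {"trans": [0.004, -0.1067, 0], "turn_vec": [0, 0, 0.0127]}, {"trans": [0.0067, -0.16, 0], "turn_vec": [0, 0, 0.0191]}, {"trans": [0.0093, -0.2133, 0], "turn_vec": [0, 0, 0.0267]}, {"trans": [0.0107, -0.2653, 0], "turn_vec": [0, 0, 0.0267]}]' | python3 drive.py 0 20| sed -n '2p;4p'
cat >> h.py <<'E'
a_=np.radians(-20.3);Rm=np.array([[np.cos(a_),-np.sin(a_)],[np.sin(a_),np.cos(a_)]]);C_=np.array([.5384,.0449])
def W(x,y): return C_+Rm@[x,y]
def cl(): 
    p=r.get_obs()["tcp_pos"];print("clamp xy",np.round(Rm.T@(p[:2]-C_),4),"z",round(p[2],4))
E
python3 -c "
from h import *
cl();to((*W(-.103,.05),.122),69.7);print(r.get_obs()['grip_width'])
P=lambda q:np.array([.052-.155*np.cos(q)+.025*np.sin(q),-.155*np.sin(q)+.025*np.cos(q)])
p0=np.array([-.103,.05])
for q in np.arange(0,1.71,.1): print(round(q,1),np.round((P(q))*[-1,1],3))"
```

```text
tcp_pos: [0.4558, 0.1245, 0.2572]
contact_force: [0.9, 0.4, -1.3]
clamp xy [-0.1051  0.046 ] z 0.2572
t=18.9 pos [0.4558 0.1245 0.2572] yaw 69.6 j7 0.78 shift [-0.0021  0.004   0.1352] turn [-0.     0.    -0.001]
0.00034231729719894457
0.0 [0.103 0.025]
0.1 [0.1   0.009]
0.2 [ 0.095 -0.006]
0.3 [ 0.089 -0.022]
0.4 [ 0.081 -0.037]
0.5 [ 0.072 -0.052]
0.6 [ 0.062 -0.067]
0.7 [ 0.05  -0.081]
0.8 [ 0.038 -0.094]
0.9 [ 0.025 -0.106]
1.0 [ 0.011 -0.117]
1.1 [-0.004 -0.127]
1.2 [-0.019 -0.135]
1.3 [-0.035 -0.143]
1.4 [-0.05  -0.148]
1.5 [-0.066 -0.153]
1.6 [-0.082 -0.156]
1.7 [-0.097 -0.157]
```

Converted, 0.135 m is 0.18, 0.035 m is 0.0467.

```bash

echo '[{"trans": [-0.0013, 0.0027, 0.0467]}, {"trans": [-0.0027, 0.0053, 0.1]}, {"trans": [-0.0027, 0.0053, 0.1533]}, {"trans": [-0.0027, 0.0053, 0.18]}, {"trans": [-0.0027, 0.0053, 0.18]}]' | python3 drive.py | sed -n '2p;4p'
echo '[{"trans": [0, -0.0133, 0]}, {"trans": [0, -0.0267, 0]}, {"trans": [-0.0013, -0.04, 0]}, {"trans": [-0.004, -0.0547, 0]}, {"trans": [-0.0107, -0.0747, 0]}]' | python3 drive.py | sed -n '2p;4p'
python3 -c "
from h import *
cl();to((*W(-.089,-.022),.122),69.7)"
```

```text
tcp_pos: [0.458, 0.1285, 0.1197]
contact_force: [0.1, 0.1, 0.0]
tcp_pos: [0.4445, 0.0737, 0.1226]
contact_force: [-16.0, 5.4, 10.2]
clamp xy [-0.0981 -0.0056] z 0.1226
t=19.9 pos [0.4445 0.0737 0.1226] yaw 69.7 j7 0.84 shift [-0.0091 -0.0164  0.0006] turn [-0.002 -0.006  0.001]
```

```bash
cat >> h.py <<'E'
def bar():
    for n in("side","top"):
        im,d=r.grab_frame(n);h=cv2.cvtColor(im,cv2.COLOR_BGR2HSV)
        m=((h[...,0]<8)|(h[...,0]>172))&(h[...,1]>130);v,u=np.where(m)
        c=r.camera_info(n);H=np.array([.5872,.0268])
        Q=np.array([onz(n,q,.0625)[:2] for q in zip(u,v)])-H;Q=Q@Rm;rad=np.hypot(*Q.T)
        k=(rad>.145)&(rad<.178);a=np.arctan2(-Q[k,1],-Q[k,0]);print(n,k.sum(),"bar angle",np.median(a) if k.any() else None, rad[k].max() if k.any() else 0)
E
python3 -c "
from h import *
bar();cl();print(r.get_obs()['contact_force'],r.get_obs()['moment'])"
```

```text
side 83 bar angle 0.2346697306553314 0.17285452783223576
top 0 bar angle None 0
clamp xy [-0.0979 -0.0084] z 0.1221
[-10.640736     1.3224247    7.31033593] [ 0.29614806  2.24459386 -0.10123102]
```

```bash
python3 -c "
import numpy as np
P=lambda q:np.array([.052-.164*np.cos(q)+.025*np.sin(q),-.164*np.sin(q)+.025*np.cos(q)])
for q in np.arange(.2,1.71,.1): print(round(q,1),np.round((P(q))*[-1,1],3))"
```

```text
0.2 [ 0.104 -0.008]
0.3 [ 0.097 -0.025]
0.4 [ 0.089 -0.041]
0.5 [ 0.08  -0.057]
0.6 [ 0.069 -0.072]
0.7 [ 0.057 -0.087]
0.8 [ 0.044 -0.1  ]
0.9 [ 0.03  -0.113]
1.0 [ 0.016 -0.124]
1.1 [ 0.    -0.135]
1.2 [-0.016 -0.144]
1.3 [-0.032 -0.151]
1.4 [-0.049 -0.157]
1.5 [-0.065 -0.162]
1.6 [-0.082 -0.165]
1.7 [-0.098 -0.166]
```

Converted, -0.066 m is -0.088, -0.051 m is -0.068.

```bash

echo '[{"trans": [0.012, 0.0027, 0]}, {"trans": [0.0027, -0.0253, 0]}, {"trans": [-0.008, -0.0467, 0]}, {"trans": [-0.02, -0.068, 0]}, {"trans": [-0.0347, -0.088, 0]}]' | python3 drive.py | sed -n '2p;4p'
python3 -c "
from h import *
bar();cl();print(r.get_obs()['contact_force'])"
```

```text
tcp_pos: [0.4448, 0.0013, 0.1217]
contact_force: [-8.3, -1.1, 2.4]
side 84 bar angle 0.7777665909054949 0.17304308533121876
top 1 bar angle 1.011400699017308 0.1457204390168437
clamp xy [-0.0701 -0.0744] z 0.122
[-0.61909198  1.33280943  0.17631294]
```

Converted, -0.069 m is -0.092, -0.028 m is -0.0373.

```bash

echo '[{"trans": [-0.016, -0.02, 0]}, {"trans": [-0.0333, -0.0373, 0]}, {"trans": [-0.052, -0.0547, 0]}, {"trans": [-0.0707, -0.0693, 0]}, {"trans": [-0.092, -0.084, 0]}]' | python3 drive.py | sed -n '2p;4p'
echo '[{"trans": [-0.0213, -0.012, 0]}, {"trans": [-0.0427, -0.0213, 0]}, {"trans": [-0.0653, -0.0293, 0]}, {"trans": [-0.076, -0.0333, 0]}]' | python3 drive.py | sed -n '2p;4p'
python3 -c "
from h import *
bar();cl();print(r.get_obs()['contact_force'])"
```

```text
tcp_pos: [0.4922, -0.0809, 0.1228]
contact_force: [-0.3, 1.8, 0.6]
tcp_pos: [0.5313, -0.1214, 0.121]
contact_force: [-22.1, 16.0, 9.8]
side 106 bar angle 1.765683706711033 0.1748276034061242
top 0 bar angle None 0
clamp xy [ 0.0558 -0.1592] z 0.122
[-4.56679456  1.18845534 -1.8563536 ]
```

The bar is at its stop (~1.75 rad). Now I back off, lift, and go behind the pot.

Converted, -0.085 m is -0.1133, 0.04 m is 0.0533.

```bash

echo '[{"trans": [0.0267, 0.0027, 0]}, {"trans": [0.04, 0.0067, -0.0267]}, {"trans": [0.04, 0.0067, -0.0667]}, {"trans": [0.04, 0.0067, -0.1133]}, {"trans": [0.0533, 0.0533, -0.1133]}]' | python3 drive.py | sed -n '2p;4p'
echo '[{"trans": [0.004, 0.0533, 0]}, {"trans": [0.008, 0.1067, 0]}, {"trans": [0.012, 0.16, 0]}, {"trans": [0.0147, 0.2067, 0]}, {"trans": [0.0147, 0.24, 0]}]' | python3 drive.py | sed -n '2p;4p'
python3 -c "
from h import *
bar();cl();to((*W(.003,.064),.11),69.7)
for n in('side','top'):
    im,d=r.grab_frame(n);cv2.imwrite('pics/%s7.png'%n,im)
im=cv2.imread('pics/side7.png');cv2.imwrite('pics/s7.png',cv2.resize(im[160:300,260:400],None,fx=4,fy=4))"
```

```text
tcp_pos: [0.5157, -0.0771, 0.2124]
contact_force: [1.4, -0.6, -1.1]
tcp_pos: [0.5661, 0.1035, 0.2082]
contact_force: [0.1, -0.7, -0.7]
side 105 bar angle 1.6182227450612854 0.17491604704038083
top 124 bar angle 1.6046399167266254 0.1741768018998231
clamp xy [0.0055 0.0664] z 0.2083
t=22.8 pos [0.5666 0.1053 0.2083] yaw 70.0 j7 0.86 shift [ 0.0027 -0.0028  0.0983] turn [0.004 0.002 0.005]
```

View pics/s7.png

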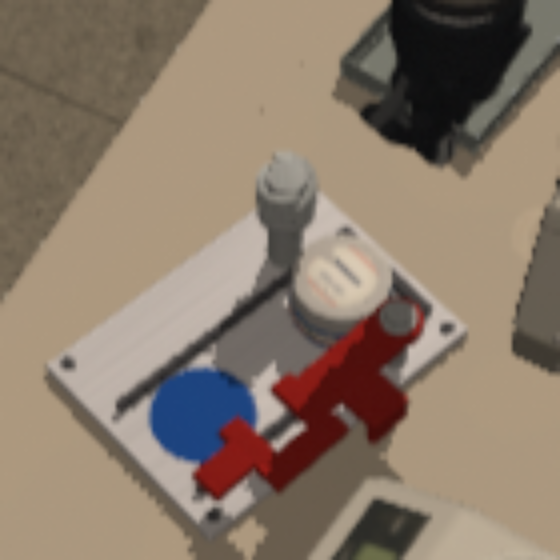

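The picture shows the bar swung along the far rail with its prong near the lane at about (329,256). The pot is free at (345,232) and the fingers are behind it at (365,195). I'll check the bar's clearance to the lane and where the pot is.

```bash
python3 -c "
from h import *
for n in('top','side'):
    im=cv2.imread('pics/%s7.png'%n);h=cv2.cvtColor(im,cv2.COLOR_BGR2HSV)
    m=((h[...,0]<8)|(h[...,0]>172))&(h[...,1]>130);v,u=np.where(m)
    Q=(np.array([onz(n,q,.0625)[:2] for q in zip(u,v)])-C_)@Rm
    for y in np.arange(-.18,.01,.02):
        k=(abs(Q[:,1]-y)<.006)&(abs(Q[:,0])<.12)
        if k.any(): print(n,round(y,2),'x',np.round([Q[k,0].min(),Q[k,0].max()],3))
im=cv2.imread('pics/side7.png');h=cv2.cvtColor(im,cv2.COLOR_BGR2HSV);g=np.zeros(im.shape[:2],bool);g[215:250,325:362]=1
m=g&(h[...,2]>150)&(h[...,1]<90)&(h[...,0]<30);b=blobs(m);print(b)
p=onz('side',max(b,key=lambda a:a[0])[1],.051);print('pot',Rm.T@(p[:2]-C_))"
```

```text
top -0.16 x [0.046 0.069]
top -0.14 x [0.035 0.09 ]
top -0.12 x [0.044 0.089]
top -0.1 x [0.034 0.088]
top -0.08 x [0.034 0.087]
top -0.06 x [0.039 0.098]
top -0.04 x [0.037 0.098]
top -0.02 x [0.037 0.067]
top -0.0 x [0.036 0.068]Traceback (most recent call last):
  File "<string>", line 6, in <module>
    Q=(np.array([onz(n,q,.0625)[:2] for q in zip(u,v)])-C_)@Rm
                 ~~~^^^^^^^^^^^
  File "h.py", line 7, in onz
    o,d=ray(n,uv); return o+d*(z-o[2])/d[2]
        ~~~^^^^^^
  File "h.py", line 4, in ray
    c=r.camera_info(n);R=np.array(c["R"]);t=np.array(c["t"]);K=c["camera_matrix"]
ValueError: time passes only in moves, steps and waits
```

```bash

echo '[{"trans": [0, 0, 0.04]}, {"trans": [0, 0, 0.0867]}, {"trans": [0, 0, 0.12]}, {"trans": [0, 0, 0.128]}, {"trans": [0, 0, 0.128]}]' | python3 drive.py | sed -n '2p;4p'
echo '[{"trans": [0, -0.0067, 0]}, {"trans": [0, -0.0133, 0]}, {"trans": [0, -0.02, 0]}, {"trans": [0, -0.0267, 0]}, {"trans": [0, -0.036, 0]}]' | python3 drive.py | sed -n '2p;4p'
echo '[{"trans": [0, -0.0133, 0]}, {"trans": [0, -0.0267, 0]}, {"trans": [0, -0.04, 0]}, {"trans": [0, -0.0533, 0]}, {"trans": [0, -0.0667, 0]}]' | python3 drive.py | sed -n '2p;4p'
python3 -c "
from h import *
bar();cl()"
```

```text
tcp_pos: [0.5651, 0.0991, 0.111]
contact_force: [0.6, 0.4, -0.1]
tcp_pos: [0.5565, 0.0754, 0.112]
contact_force: [0.9, 1.1, 0.3]
tcp_pos: [0.5392, 0.0276, 0.1117]
contact_force: [3.0, 1.2, 1.7]
side 105 bar angle 1.6230012931291535 0.17534918152566106
top 116 bar angle 1.603105155977071 0.173877705163486
clamp xy [ 0.006 -0.018] z 0.1112
```

```bash

echo '[{"trans": [0, -0.0133, 0]}, {"trans": [0, -0.0267, 0]}, {"trans": [0, -0.04, 0]}, {"trans": [0, -0.0493, 0]}, {"trans": [0, -0.056, 0]}]' | python3 drive.py | sed -n '2p;4p'
cat >> h.py <<'E'
def pot():
    for n in("side","top"):
        im,d=r.grab_frame(n);P=cloud(n,d);cv2.imwrite("pics/pot_%s_%.2f.png"%(n,r.get_obs()["clock"]),im)
        Q=(P[...,:2]-C_)@Rm;Z=P[...,2]
        m=(Z>.046)&(Z<.058)&(abs(Q[...,0])<.036)&(Q[...,1]<.01)&(Q[...,1]>-.18)
        h=cv2.cvtColor(im,cv2.COLOR_BGR2HSV);m&=~(((h[...,0]<8)|(h[...,0]>172))&(h[...,1]>130))
        if m.sum()>20: q=Q[m];(c,rr)=cv2.minEnclosingCircle((q*1000).astype(np.float32));print(n,m.sum(),"lo",np.percentile(q,2,axis=0),"hi",np.percentile(q,98,axis=0),"circle",np.round(c,1),round(rr,1),"z",np.median(Z[m]))
E
python3 -c "
from h import *
cl();pot();cl()"
```

```text
tcp_pos: [0.524, -0.0119, 0.1114]
contact_force: [3.8, 1.2, 2.0]
clamp xy [ 0.0062 -0.0583] z 0.1114
side 427 lo [-0.03212645 -0.13518431] hi [ 0.0298825  -0.06210845] circle [  5.2 -90.9] 48.0 z 0.05275057453356711
clamp xy [ 0.0056 -0.0588] z 0.1111
```

Converted, -0.015 m is -0.02, -0.011 m is -0.0147.

```bash

echo '[{"trans": [0, -0.008, 0]}, {"trans": [0, -0.0147, 0]}, {"trans": [0, -0.02, 0]}, {"trans": [0, -0.02, 0]}]' | python3 drive.py | sed -n '2p;4p'
echo '[{"trans": [0, 0.0067, 0]}, {"trans": [0, 0.0267, 0]}, {"trans": [0, 0.0533, -0.04]}, {"trans": [0, 0.0933, -0.0933]}, {"trans": [0, 0.1467, -0.1333]}]' | python3 drive.py | sed -n '2p;4p'
python3 -c "
from h import *
cl();pot();cl()"
```

```text
tcp_pos: [0.5187, -0.0258, 0.1114]
contact_force: [0.7, 0.6, -0.8]
tcp_pos: [0.5571, 0.0788, 0.213]
contact_force: [1.1, -0.3, -0.1]
clamp xy [0.0058 0.0383] z 0.213
side 480 lo [-0.03187514 -0.14989154] hi [ 0.02995752 -0.08897777] circle [  -0.5 -119.4] 35.2 z 0.05208119786459464
top 642 lo [-0.03330322 -0.14945734] hi [ 0.0273164  -0.08938252] circle [  -2.7 -119.6] 34.0 z 0.05266738947012581
clamp xy [0.0062 0.0468] z 0.2162
```

```bash
python3 -c "
from h import *
bar()
im,d=r.grab_frame('side');cv2.imwrite('pics/fin.png',cv2.resize(im[130:310,260:440],None,fx=3,fy=3))
print(r.get_obs()['clock'],r.get_obs()['contact_force'])"
```

```text
side 109 bar angle 1.6164622597040028 0.17509331283997123
top 127 bar angle 1.6040334380083339 0.1741768018998231
26.2 [-0.05668821 -0.92860844 -0.2456721 ]
```

View pics/fin.png

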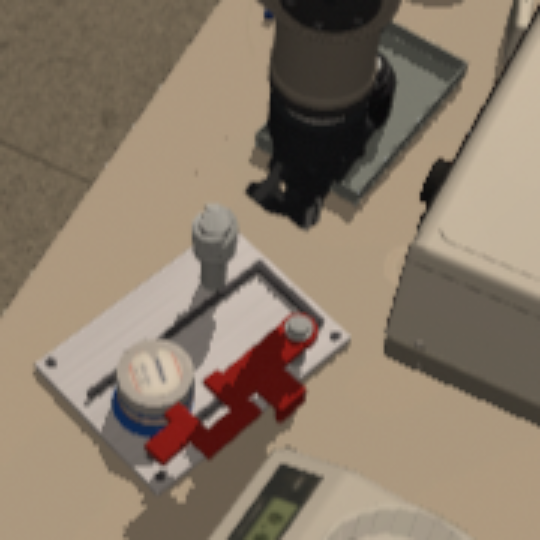

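The pot covers the disc, about 5 mm short of centre; its base is at about (312,262). I'll add one gentle 5 mm nudge for margin.

Converted, 0.1 m is 0.1333, 0.095 m is 0.1267.

```bash

echo '[{"trans": [0, -0.04, 0]}, {"trans": [0, -0.0933, 0.04]}, {"trans": [0, -0.1067, 0.0867]}, {"trans": [0, -0.1067, 0.1267]}, {"trans": [0, -0.1067, 0.1333]}]' | python3 drive.py | sed -n '2p;4p'
echo '[{"trans": [0, -0.0133, 0]}, {"trans": [0, -0.0267, 0]}, {"trans": [0, -0.0373, 0]}, {"trans": [0, -0.0427, 0]}, {"trans": [0, -0.0467, 0]}]' | python3 drive.py | sed -n '2p;4p'
echo '[{}, {"trans": [0, 0.0067, 0]}, {"trans": [0, 0.0267, 0]}, {"trans": [0, 0.0533, -0.04]}, {"trans": [0, 0.0933, -0.0933]}]' | python3 drive.py | sed -n '2p;4p'
echo '[{"trans": [0, 0.04, -0.04]}, {"trans": [0, 0.0533, -0.04]}, {"trans": [0, 0.0533, -0.04]}]' | python3 drive.py | sed -n '2p;4p'
python3 -c "
from h import *
pot();bar()
im,d=r.grab_frame('side');P=cloud('side',d)
print(r.get_obs()['clock'])"
```

```text
tcp_pos: [0.5256, 0.0012, 0.1073]
contact_force: [-0.4, 0.0, 0.1]
tcp_pos: [0.518, -0.0301, 0.1125]
contact_force: [1.4, 1.4, 0.8]
tcp_pos: [0.54, 0.0364, 0.1802]
contact_force: [0.9, -1.1, 0.3]
tcp_pos: [0.5559, 0.0769, 0.2119]
contact_force: [-0.3, 0.1, -0.7]
side 473 lo [-0.03135375 -0.15398671] hi [ 0.02960277 -0.0925396 ] circle [  -0.5 -122.9] 35.3 z 0.052110485152344684
top 646 lo [-0.03354271 -0.15363551] hi [ 0.02765799 -0.09292732] circle [  -2.8 -123.6] 34.1 z 0.05300525707644904
side 108 bar angle 1.616076826212486 0.17509331283997123
top 119 bar angle 1.6012938258925837 0.1741768018998231
28.25
```

Both views put the pot within about 3 mm of the disc centre. Handing in.

```bash
python3 -c "
from bench import r
print(r.hand_in())"
```

```text
the job is handed in; nothing more can be done
None
```

I handed the job in at about 28 s: the nut stands upright in the tray, the bar is swung to about 1.61 rad, and the pot covers the blue disc within about 3 mm; no verdict came back, and I didn't re-measure the beaker and vial (the arm never went near them).

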